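Seat the sample carousel of a tube reader on its locating pin

ROBOT

A 6-joint arm with a two-finger parallel gripper is mounted at the origin on the work surface. World frame = base frame: x ahead of the robot, y to its left, z up, the work surface at z = 0. Lengths are in m, angles in rad, forces in N, time in s.
With the tool pointing down it reaches from about 0.25 to 0.775 m from the base axis. Payload 4 kg.
Tool frame: the origin (TCP) lies at the very end of the fingers, on their centre line; the grasp point (between the pads) lies 19 mm behind it; z points along the fingers, y is the direction in which the jaws open and shut (so a half turn about z gives the same grasp; the last joint's range is limited). The gripper opens to 94 mm and grips with 3 to 60 N. Pads are 16 mm wide; open, the fingers measure 119 mm over their backs; the gripper's body (75 mm by 177 mm) begins 78 mm behind the grasp point.
Start: joints at [-1.309, 0.087, 1.371, -0, 1.684, -0.103], TCP at [0.196, -0.514, 0.206] pointing down, gripper open.
Joint ranges: [-3.1, 3.1], [-0.76, 2.03], [0.27, 2.55], [-1.08, 4.22], [0.17, 2.65], [-2.57, 2.57]. Speed limits (rad/s): [2.79, 2.79, 3.14, 3.14, 3.14, 3.14].

INTERFACE

Orientations are given as [roll, pitch, yaw] about the fixed x, y, z axes, in that order (R = Rz(yaw) Ry(pitch) Rx(roll)).
In Python, from bench import robot, snapshot, calibration gives the robot as it stands. The module is installed in compiled form; this text tells all that it offers.
- The arm moves only by the tool servo_tool, never from a script. Its argument "series" is text: rows parted by semicolons, each of 5 numbers parted by spaces: the closure, from -1 (fully open) to 1 (shut), then the shift along the tool's x, y, z in cm, then the turn about the tool's z in rad. A call has 1 to 20 rows; each row is the pose to reach, as a shift and turn from the pose commanded when the call began, along the tool's axes at that moment; what a row does not reach only later rows make up. A row lasts 1/12 s, in which the tool goes at most 41.7 mm and 7.16 degrees, less where a joint would pass 70% of its speed; a pose out of reach is approached as far as the arm can. A call with a gripper value outside its range is refused whole. The fingers move at their own pace and stop on an object; the grip force is fixed at half the most. Time passes only in rows, so rows that repeat a pose let the fingers close. It gives the time, the measured TCP pose, the force and the opening at its end, in the units of the state.
- robot.get_obs(): the state, without advancing time (a new reading comes with each control period).
- snapshot(name): name is "scene" or "top"; returns (picture, depth): 420x560x3 uint8, red, green, blue; 420x560 float32, m along the optical axis (not along the pixel's ray), 0 where there is no reading.
- calibration(name): a dict with "fx", "fy", "cx", "cy" (pixels), "k1" (the pictures are not rectified: a ray, as slopes to the right and down, at radius r is drawn at 1 + k1 r^2 times it, then the intrinsics apply), "rvec" (rotation vector, rad) and "tvec" (3), from world to camera coordinates, as OpenCV has them. Camera axes: x right, y down, z forward; pixel columns grow to the right and rows downward; lengths in m; the calibration is good to about 2 mm. A picture is of the moment at which its call begins. calibration takes no time and is no camera call.
- robot.close_job(): hands the job in, once; it reports no verdict.
The state is a dict: "time": time; "joint_positions": joint angles; "qvel": joint speeds; "joint_torque": joint torques, N m; "tool_pos": TCP position; "ee_rot": TCP orientation; "wrist_force": force on the tool from outside, world axes, zero at the start; "wrist_torque": the same for the moment, N m; "width": finger opening in m.
Only numpy, scipy, OpenCV 4.12 (cv2) and the standard library are available. Lean on these libraries where they do the work, as an engineer would, in place of code of your own. Each camera call takes 0.05 s, during which the arm holds its last target. There are 200 camera calls.

TASK

The blue sample carousel is sitting high on its tube reader because its notch is not over the locating pin. With a fingertip, gently push it round until the notch in its rim stands over the pin beside the orange block, then press down on the hub in the middle until the carousel is fully home on the reader, and take the hand away. Do not squeeze its wells or pots, lift the carousel, pull any pot out of it or disturb the other things on the table.

Things in the scene. Friction and masses are not known exactly. Their poses are not given: they have to be found in the camera images.
- reader: The tube reader, fixed to the table: a white housing 250 x 250 mm, deck 62 mm above the table, with a 40 x 40 mm scanner post in one corner (+x, +y) that ends 138 mm above the table. Origin: centre of the underside, on the carousel's vertical axis; the pin is towards its -y, the front panel faces -x.
- pin (a point): Steel locating pin, 8 mm thick, round tip, upright on the reader's deck 94 mm from the carousel's axis; just outside it stands an orange block 16 x 18 mm, 7 mm high. The point is on the pin's axis 68 mm above the table, where the underside of the seated tray comes; the tip is 8.5 mm higher, just under the tray at the start. It stops the rim anywhere but at the notch.
- notch (a point): Notch in the tray's rim: 14 mm wide, 12 mm deep, open outwards; a white stripe runs to it from the hub. The point is 94 mm from the axis, level with the tray's underside. Turned right when its x and y are those of pin (the pin's round tip leads it in from about 5 mm to either side). Seated it coincides with pin; it starts 9 mm higher, 77 mm above the table.
- hub_top (a point): Centre of the flat top (50 mm across, dark spot) of the carousel's grey hub, which is 76 mm across at its foot: 110 mm above the table at the start, 101 mm when seated. A rubber ring grips the spindle: the carousel stays at the height where it is left and needs about 6 N to go down 9 mm, where it stops hard.
- carousel: The blue carousel: a tray 192 mm across and 6 mm thick that carries the hub and the wells; all turn together, either way without end, stiffly enough to stay where they are left (about 1.2 N at a well starts them). Origin on the axis at the tray's underside, 77 mm above the table at the start (tray's top 83 mm, rims of the wells 119 mm); +x points to the notch, z up.
- wells: The five blue wells on the carousel's tray: upright tubes 34 mm across, 36 mm high, one piece with the tray. Origin and axes as carousel. Their centres lie 68 mm from the axis at 60, 120, 180, 240 and 300 degrees counter-clockwise from the notch seen from above; there is none at the notch, which leaves 84 mm free between the wells on either side of it.
- pot_red: Specimen pot with a red cap standing loose in the carousel's well 120 degrees counter-clockwise from the notch: 27 mm across (cap 29 mm), 60 mm high, its cap 143 mm above the table at the start. Origin: centre of its underside. It stays in its well.
- pot_blue: Specimen pot with a blue cap standing loose in the carousel's well 180 degrees counter-clockwise from the notch: 27 mm across (cap 29 mm), 60 mm high, its cap 143 mm above the table at the start. Origin: centre of its underside. It stays in its well.
- pot_green: Specimen pot with a green cap standing loose in the carousel's well 240 degrees counter-clockwise from the notch: 27 mm across (cap 29 mm), 60 mm high, its cap 143 mm above the table at the start. Origin: centre of its underside. It stays in its well.
- spare_white: Loose white-capped specimen pot, 29 mm across, 60 mm high, on the table beside the reader. Origin: centre of its underside. Leave alone.
- spare_yellow: Loose yellow-capped specimen pot, 29 mm across, 60 mm high, on the table beside the reader. Origin: centre of its underside. Leave alone.
- sanitiser: White sanitiser bottle, 54 mm across, 138 mm high. Origin: centre of its underside. Leave alone.
- wipes: White wipes canister with a purple lid, 100 mm across, 156 mm high. Origin: centre of its underside. Leave alone.
- swab_box: Small open white box of swabs, 75 x 75 mm, 55 mm high. Origin: centre of its underside. Leave alone.

How it is judged:
By the outcome, as a careful person would: the job done as asked, in the order asked, and still so for the second after the job is handed in, with the robot touching nothing.
It also fails if it takes over 64 s, if anything falls off the work surface, if the arm or the gripper's body presses on something with over 40 N, if the wrist force passes 120 N, or if a joint passes its speed limit or range.

## Working session

There is one attempt and no reset: what is moved stays moved. The work goes in short steps, Python scripts to look and compute and a tool call to move; the robot and the scene stay as the last step left them, time stands still between calls to the robot, and variables do not carry over. Pictures are saved under pics/ and viewed, about 8 in all and at most 12, crops included, and the job is handed in when it is done.

Besides the shell and the picture viewer there is one more tool, called by a JSON object that holds its "api" and its "payload", one argument or row to a line. servo_tool: Moves the arm, as the interface text tells. Its arguments: {"type":"object","properties":{"series":{"type":"string"}},"required":["series"]}

```bash
mkdir -p pics; cat > h.py <<'E'
import numpy as np, cv2
from bench import robot, snapshot, calibration
def snap(n,f=None):
    p,d=snapshot(n)
    if f: cv2.imwrite('pics/'+f,p[:,:,::-1])
    return p,d
def world(n,d):
    c=calibration(n);H,W=d.shape
    u,v=np.meshgrid(np.arange(W),np.arange(H))
    x=(u-c['cx'])/c['fx'];y=(v-c['cy'])/c['fy']
    a,b=x.copy(),y.copy()
    for _ in range(8):
        s=1+c['k1']*(a*a+b*b);a=x/s;b=y/s
    R=cv2.Rodrigues(np.array(c['rvec'],float))[0]
    P=np.stack([a*d,b*d,d],-1)-np.array(c['tvec']).ravel()
    P=P@R; P[d==0]=np.nan
    return P
E
python3 - <<'E'
from h import *
for n in('top','scene'):
    p,d=snap(n,n+'0.png');P=world(n,d);np.savez(n+'0.npz',p=p,P=P)
o=robot.get_obs();print(o['time'],o['tool_pos'],o['ee_rot'],o['width'],o['wrist_force'])
E
```

```text
0.1 [ 0.19609913 -0.51333265  0.20442054] [-3.13963396e+00 -1.89999267e-04  3.64861745e-01] 0.09359066257391797 [-0.6436555  -0.25656397  0.41512227]
```

View pics/top0.png

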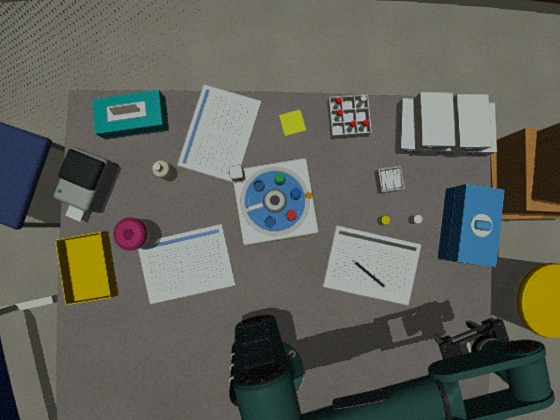

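View pics/scene0.png

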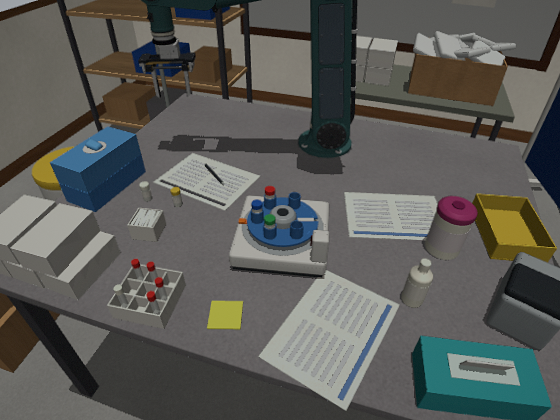

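```bash
cat > m.py <<'E'
from h import *
from scipy.optimize import least_squares
def measure(n,p,P,verbose=True):
    hsv=cv2.cvtColor(p,cv2.COLOR_RGB2HSV).astype(int);h,s,v=np.moveaxis(hsv,-1,0)
    X,Y,Z=np.moveaxis(P,-1,0)
    near=(np.hypot(X-C0[0],Y-C0[1])<.15)&(Z>.04)&(Z<.2)
    r={}
    def put(k,m):
        m=m&near
        if m.sum()>2: r[k]=(np.median(P[m],0).round(4),int(m.sum()))
    put('orange',(h>5)&(h<20)&(s>150)&(v>90)&(Z<.085))
    put('red',((h<5)|(h>174))&(s>140)&(Z>.125))
    put('green',(h>45)&(h<85)&(s>100)&(Z>.125))
    put('bluecap',(h>100)&(h<130)&(s>100)&(Z>.13))
    R=np.hypot(X-C0[0],Y-C0[1])
    put('stripe',(s<70)&(v>110)&(R>.045)&(R<.085)&(Z>.065)&(Z<.098))
    put('hubtop',(s<80)&(R<.024)&(Z>.09))
    # tray disc
    m=near&(h>98)&(h<128)&(s>90)&(Z<.092)&(Z>.066)&(R>.08)&(R<.11)
    put('traytop',m)
    return r
C0=np.array([.5,0.])
E
python3 - <<'E'
import m; from m import *
for n in('top','scene'):
    z=np.load(n+'0.npz');p,P=z['p'],z['P']
    if n=='top': m.C0=P[200,274,:2]; print(P[200,274])
    print(n,measure(n,p,P))
    # deck corners: points z .055-.067
    q=(abs(P[...,2]-.062)<.004)&(np.hypot(*(np.moveaxis(P[...,:2]-m.C0,-1,0)))<.2)
    pts=P[q][:,:2].astype(np.float32); 
    print('deck',q.sum(),cv2.minAreaRect(pts*1000),np.median(P[q][:,2]))
z=np.load('top0.npz');cv2.imwrite('pics/c0.png',cv2.resize(z['p'][150:250,225:325,::-1],(600,600),interpolation=cv2.INTER_CUBIC))
E
```

```text
[0.56369578 0.00433334 0.11157161]
top {'orange': (array([ 0.5853, -0.1037,  0.0668]), 29), 'red': (array([ 0.5205, -0.0477,  0.1422]), 62), 'green': (array([ 0.6314, -0.0094,  0.1418]), 68), 'bluecap': (array([ 0.5872, -0.0616,  0.1416]), 68), 'stripe': (array([0.545 , 0.0642, 0.0823]), 49), 'hubtop': (array([0.5637, 0.0043, 0.1097]), 185), 'traytop': (array([ 0.5613, -0.0007,  0.0821]), 714)}
deck 2351 ((565.7787475585938, 3.15435791015625), (247.60769653320312, 246.977783203125), 10.867985725402832) 0.06134246164011271
scene {'orange': (array([ 0.5895, -0.1028,  0.0696]), 37), 'red': (array([ 0.5269, -0.0451,  0.1443]), 83), 'green': (array([ 0.6362, -0.0084,  0.144 ]), 97), 'bluecap': (array([ 0.5928, -0.0579,  0.1438]), 91), 'stripe': (array([0.5441, 0.0658, 0.0854]), 42), 'hubtop': (array([0.5657, 0.0044, 0.1123]), 173), 'traytop': (array([0.6236, 0.028 , 0.0847]), 706)}
deck 2135 ((565.3233642578125, 4.5636749267578125), (251.06410217285156, 247.59613037109375), 10.86881160736084) 0.06350466812452031
```

View pics/c0.png

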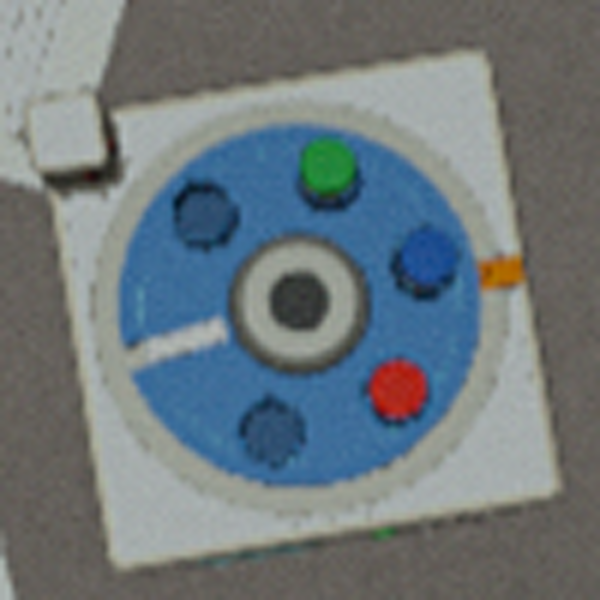

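Top crop: the reader is yawed about 10.9°. The notch stripe points to the left (crop 130,350) and the orange block is on the right (crop 500,272). From the pots and the stripe the notch is at about 109°, and the pin is at about -79°, so the turn is about +172° counter-clockwise. I'll enter the free gap and push the empty well at +60°.

{"api": "servo_tool", "payload": {
  "series": "1 0.5 -0.4 0 0;1 1.5 -1.2 0 0;1 3.5 -2.9 0 0;1 6 -5 0 0;1 9 -7.4 0 0;1 12 -9.9 0 0;1 15 -12.3 0 0;1 18 -14.8 0 0;1 21 -17.3 0 0;1 24.5 -20.1 0 0;1 28 -23 0 0;1 31.5 -25.9 0 0;1 35 -28.8 0 0;1 38.5 -31.6 0 0;1 41.5 -34.1 0 0;1 44.5 -36.6 0 0;1 47 -38.6 0 0;1 49 -40.3 0 0;1 50.1 -41.2 0 0;1 50.5 -41.5 0 0"
}}

```text
time: 1.77
tool_pos: [0.5198, 0.0565, 0.2051]
ee_rot: [-3.141, 0.001, 0.369]
wrist_force: [-0.3, -0.2, -0.2]
width: 0.0004
```

{"api": "servo_tool", "payload": {
  "series": "1 0 0 0 0;1 0 0 0 0;1 0 0 0 0"
}}

```text
time: 2.02
tool_pos: [0.5194, 0.0526, 0.2057]
ee_rot: [3.141, 0.0, 0.363]
wrist_force: [0.1, -0.1, -0.2]
width: 0.0006
```

{"api": "servo_tool", "payload": {
  "series": "1 0 0 1 0;1 0 0 2.5 0;1 0 0 4 0;1 0 0 5.5 0;1 0 0 7 0;1 0 0 8.2 0;1 0 0 9.3 0;1 0 0 10.2 0;1 0 0 10.7 0;1 0 0 11 0;1 0 0 11 0;1 0 0 11 0"
}}

```text
time: 3.02
tool_pos: [0.5203, 0.054, 0.096]
ee_rot: [3.141, -0.001, 0.365]
wrist_force: [-0.0, 0.7, 0.3]
width: 0.0007
```

```bash
cat > plan.py <<'E'
# waypoints for pushing: finger from angle a0 to a1 about axis C; prints tool-frame cm relative to the measured pose
import sys; from h import *
C=np.array([.5652,.004]); r=float(sys.argv[3]); a0,a1=map(float,sys.argv[1:3]); n=int(sys.argv[4])
o=robot.get_obs();p=np.array(o['tool_pos']);y=o['ee_rot'][2];c,s=np.cos(y),np.sin(y)
print(p,o['wrist_force'])
for a in np.linspace(a0,a1,n):
    d=C+r*np.array([np.cos(np.radians(a)),np.sin(np.radians(a))])-p[:2]
    print(round(a), *np.round(100*np.array([c*d[0]+s*d[1],s*d[0]-c*d[1]]),1),end=' ; ')
E
python3 plan.py 133 215 .068 20
python3 - <<'E'
from h import *
p,d=snap('scene');cv2.imwrite('pics/s1.png',cv2.resize(p[150:300,200:360,::-1],(640,600),interpolation=cv2.INTER_CUBIC))
E
```

```text
[0.5203297  0.05402869 0.0959649 ] [-0.03741057  0.6740438   0.30736678]
133 -0.2 -0.0 ; 137 -0.6 0.2 ; 142 -1.1 0.4 ; 146 -1.5 0.7 ; 150 -1.9 1.0 ; 155 -2.3 1.4 ; 159 -2.6 1.7 ; 163 -3.0 2.1 ; 168 -3.3 2.5 ; 172 -3.5 3.0 ; 176 -3.8 3.4 ; 180 -4.0 3.9 ; 185 -4.1 4.4 ; 189 -4.2 4.9 ; 193 -4.3 5.4 ; 198 -4.4 5.9 ; 202 -4.4 6.4 ; 206 -4.4 6.9 ; 211 -4.3 7.4 ; 215 -4.2 7.9 ;
```

View pics/s1.png

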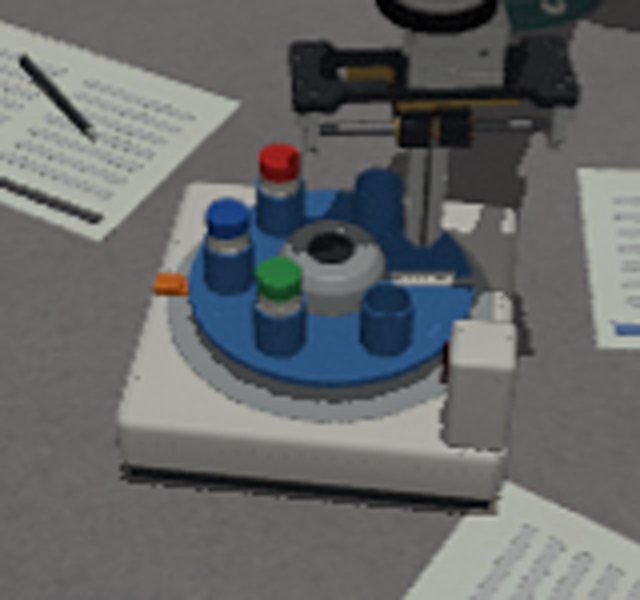

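{"api": "servo_tool", "payload": {
  "series": "1 -0.2 0 0 0;1 -0.4 0.1 0 0;1 -0.6 0.2 0 0;1 -0.85 0.3 0 0;1 -1.1 0.4 0 0;1 -1.3 0.55 0 0;1 -1.5 0.7 0 0;1 -1.7 0.85 0 0;1 -1.9 1 0 0;1 -2.1 1.2 0 0;1 -2.3 1.4 0 0;1 -2.45 1.55 0 0;1 -2.6 1.7 0 0;1 -2.8 1.9 0 0;1 -3 2.1 0 0;1 -3.15 2.3 0 0;1 -3.3 2.5 0 0;1 -3.4 2.75 0 0;1 -3.5 3 0 0;1 -3.65 3.2 0 0"
}}

```text
time: 4.73
tool_pos: [0.4972, 0.0108, 0.0954]
ee_rot: [3.142, 0.0, 0.365]
wrist_force: [-0.3, 1.4, 0.3]
width: 0.0003
```

```bash
python3 plan.py 174 224 .068 20
cat > now.py <<'E'
import m,sys; from m import *
m.C0=np.array([.5652,.004])
def ang(k,r,off):
    if k in r: 
        d=r[k][0][:2]-m.C0; return round((np.degrees(np.arctan2(d[1],d[0]))-off+180)%360-180,1)
for n in('top','scene'):
    p,d=snap(n,None); r=measure(n,p,world(n,d))
    print(n,{k:(ang(k,r,o),r[k][1] if k in r else 0) for k,o in dict(stripe=0,red=120,bluecap=180,green=240,orange=0).items()},[ (k,r[k][0][2]) for k in('hubtop','traytop') if k in r])
    if len(sys.argv)>1:
        q=p[150:250,225:325] if n=='top' else p[150:300,200:360]
        cv2.imwrite('pics/%s_%s.png'%(sys.argv[1],n),cv2.resize(q[:,:,::-1],(600,600),interpolation=cv2.INTER_CUBIC))
E
python3 now.py
```

```text
[0.4972151  0.01081128 0.09542142] [-0.33973817  1.41671153  0.27118074]
174 0.0 -0.0 ; 177 -0.1 0.3 ; 179 -0.2 0.6 ; 182 -0.3 0.8 ; 185 -0.4 1.1 ; 187 -0.5 1.4 ; 190 -0.6 1.8 ; 192 -0.6 2.1 ; 195 -0.7 2.4 ; 198 -0.7 2.7 ; 200 -0.7 3.0 ; 203 -0.7 3.3 ; 206 -0.7 3.6 ; 208 -0.6 3.9 ; 211 -0.6 4.2 ; 213 -0.5 4.5 ; 216 -0.5 4.8 ; 219 -0.4 5.1 ; 221 -0.3 5.4 ; 224 -0.1 5.7 ; top {'stripe': (None, 0), 'red': (np.float64(144.1), 10), 'bluecap': (np.float64(139.8), 72), 'green': (np.float64(139.8), 66), 'orange': (np.float64(-79.4), 29)} [('hubtop', np.float64(0.1096)), ('traytop', np.float64(0.0822))]
scene {'stripe': (np.float64(140.3), 12), 'red': (np.float64(145.9), 82), 'bluecap': (np.float64(143.5), 107), 'green': (np.float64(139.4), 103), 'orange': (np.float64(-77.3), 38)} [('hubtop', np.float64(0.1122)), ('traytop', np.float64(0.0846))]
```

{"api": "servo_tool", "payload": {
  "series": "1 -0.1 0.3 0 0;1 -0.2 0.6 0 0;1 -0.3 0.8 0 0;1 -0.4 1.1 0 0;1 -0.5 1.4 0 0;1 -0.6 1.8 0 0;1 -0.6 2.1 0 0;1 -0.7 2.4 0 0;1 -0.7 2.7 0 0;1 -0.7 3 0 0;1 -0.7 3.3 0 0;1 -0.7 3.6 0 0;1 -0.6 3.9 0 0;1 -0.6 4.2 0 0;1 -0.5 4.5 0 0;1 -0.5 4.8 0 0;1 -0.4 5.1 0 0;1 -0.3 5.4 0 0;1 -0.1 5.7 0 0"
}}

```text
time: 6.42
tool_pos: [0.5166, -0.0428, 0.0954]
ee_rot: [3.142, 0.001, 0.365]
wrist_force: [0.1, 1.4, -0.2]
width: 0.0003
```

```bash
python3 plan.py 224 274 .068 20; python3 now.py
```

```text
[ 0.51662734 -0.04282984  0.09538482] [ 0.06033476  1.4403018  -0.23466026]
224 -0.0 0.0 ; 227 0.1 0.3 ; 229 0.2 0.6 ; 232 0.4 0.9 ; 235 0.5 1.1 ; 237 0.7 1.4 ; 240 0.9 1.6 ; 242 1.1 1.9 ; 245 1.3 2.1 ; 248 1.6 2.3 ; 250 1.8 2.5 ; 253 2.0 2.7 ; 256 2.3 2.9 ; 258 2.5 3.1 ; 261 2.8 3.2 ; 263 3.1 3.4 ; 266 3.4 3.5 ; 269 3.6 3.7 ; 271 3.9 3.8 ; 274 4.2 3.9 ; top {'stripe': (None, 0), 'red': (np.float64(-170.8), 61), 'bluecap': (np.float64(-170.6), 73), 'green': (np.float64(-169.1), 68), 'orange': (np.float64(-77.7), 14)} [('hubtop', np.float64(0.1091)), ('traytop', np.float64(0.0823))]
scene {'stripe': (None, 0), 'red': (np.float64(-164.7), 96), 'bluecap': (np.float64(-168.1), 104), 'green': (np.float64(-172.3), 100), 'orange': (np.float64(-77.3), 43)} [('hubtop', np.float64(0.1122)), ('traytop', np.float64(0.0847))]
```

Notch is at about 190°, on track.

{"api": "servo_tool", "payload": {
  "series": "1 0.1 0.3 0 0;1 0.2 0.6 0 0;1 0.4 0.9 0 0;1 0.5 1.1 0 0;1 0.7 1.4 0 0;1 0.9 1.6 0 0;1 1.1 1.9 0 0;1 1.3 2.1 0 0;1 1.6 2.3 0 0;1 1.8 2.5 0 0;1 2 2.7 0 0;1 2.3 2.9 0 0;1 2.5 3.1 0 0;1 2.8 3.2 0 0;1 3.1 3.4 0 0;1 3.4 3.5 0 0;1 3.6 3.7 0 0;1 3.9 3.8 0 0;1 4.2 3.9 0 0"
}}

```text
time: 8.1
tool_pos: [0.5701, -0.064, 0.0954]
ee_rot: [-3.142, 0.0, 0.365]
wrist_force: [-1.0, 0.4, 0.1]
width: 0.0004
```

```bash
python3 plan.py 274 314 .068 16; python3 now.py
```

```text
[ 0.57005057 -0.06396081  0.09543711] [-1.00300583  0.44251657  0.08987526]
274 -0.0 -0.0 ; 277 0.3 0.1 ; 279 0.6 0.1 ; 282 0.9 0.2 ; 285 1.2 0.2 ; 287 1.5 0.3 ; 290 1.9 0.3 ; 293 2.2 0.3 ; 295 2.5 0.3 ; 298 2.8 0.2 ; 301 3.1 0.2 ; 303 3.4 0.1 ; 306 3.7 0.0 ; 309 4.0 -0.0 ; 311 4.3 -0.1 ; 314 4.6 -0.3 ; top {'stripe': (np.float64(-124.9), 9), 'red': (np.float64(-121.1), 46), 'bluecap': (np.float64(-124.1), 69), 'green': (np.float64(-121.8), 65), 'orange': (None, 0)} [('traytop', np.float64(0.0821))]
scene {'stripe': (np.float64(-124.1), 5), 'red': (np.float64(-121.8), 95), 'bluecap': (np.float64(-125.5), 106), 'green': (np.float64(-128.8), 86), 'orange': (np.float64(-77.6), 40)} [('hubtop', np.float64(0.112)), ('traytop', np.float64(0.0846))]
```

{"api": "servo_tool", "payload": {
  "series": "1 0.3 0.1 0 0;1 0.6 0.1 0 0;1 0.9 0.2 0 0;1 1.2 0.2 0 0;1 1.5 0.3 0 0;1 1.9 0.3 0 0;1 2.2 0.3 0 0;1 2.5 0.3 0 0;1 2.8 0.2 0 0;1 3.1 0.2 0 0;1 3.4 0.1 0 0;1 3.7 0 0 0;1 3.9 0 0 0;1 4 0 0 0;1 4 0 0 0"
}}

```text
time: 9.45
tool_pos: [0.6079, -0.0499, 0.0956]
ee_rot: [3.14, -0.001, 0.365]
wrist_force: [-0.7, -0.1, -0.9]
width: 0.0002
```

```bash
python3 plan.py 308 324 .068 9; python3 now.py a
```

```text
[ 0.60794751 -0.04994239  0.09564447] [-0.70413959 -0.09385283 -0.87602583]
308 -0.1 -0.1 ; 310 0.2 -0.1 ; 312 0.4 -0.2 ; 314 0.6 -0.3 ; 316 0.8 -0.4 ; 318 1.0 -0.5 ; 320 1.2 -0.6 ; 322 1.4 -0.7 ; 324 1.6 -0.9 ; top {'stripe': (np.float64(-87.8), 7), 'red': (np.float64(-83.6), 33), 'bluecap': (np.float64(-85.5), 71), 'green': (np.float64(-92.8), 11), 'orange': (np.float64(-79.2), 31)} [('hubtop', np.float64(0.1094)), ('traytop', np.float64(0.0821))]
scene {'stripe': (None, 0), 'red': (np.float64(-87.8), 99), 'bluecap': (np.float64(-91.4), 90), 'green': (np.float64(-88.6), 91), 'orange': (np.float64(-77.2), 41)} [('hubtop', np.float64(0.112)), ('traytop', np.float64(0.0846))]
```

View pics/a_top.png

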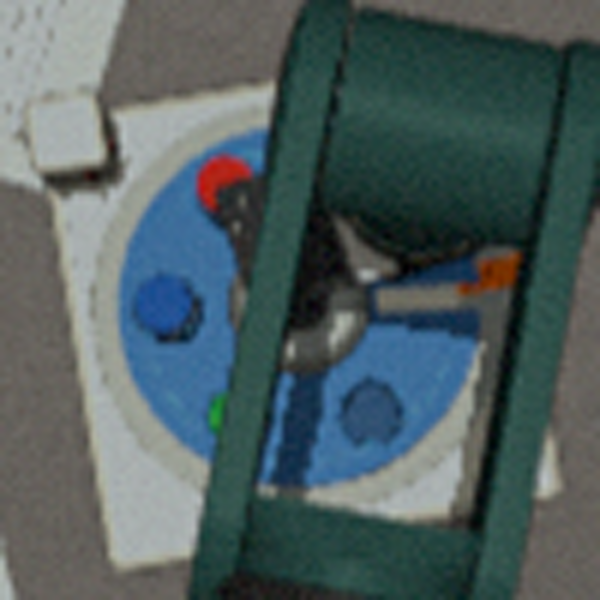

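Stripe (crop 380–460, 298) points just short of the orange block (490,270), with about 7–8° left. I'll nudge 7°, back off, lift clear and measure.

{"api": "servo_tool", "payload": {
  "series": "1 0.2 -0.1 0 0;1 0.4 -0.2 0 0;1 0.6 -0.3 0 0;1 0.7 -0.35 0 0;1 0.7 -0.35 0 0;1 0.7 -0.35 0 0;1 0.2 -0.1 0 0;1 -0.3 0.1 0 0;1 -0.3 0.1 0 0;1 -0.3 0.1 -2 0;1 -0.3 0.1 -5 0;1 -0.3 0.1 -8 0;1 -0.3 0.1 -11 0;1 -0.3 3 -11 0;1 -0.3 6 -11 0;1 -0.3 10 -11 0;1 -0.3 14 -11 0;1 -0.3 18 -11 0;1 -0.3 20 -11 0;1 -0.3 20 -11 0"
}}

```text
time: 11.22
tool_pos: [0.6757, -0.2429, 0.2034]
ee_rot: [3.141, 0.002, 0.359]
wrist_force: [-0.5, -0.1, -0.8]
width: 0.0008
```

```bash
python3 now.py b
```

```text
top {'stripe': (np.float64(-79.6), 52), 'red': (np.float64(-78.7), 66), 'bluecap': (np.float64(-78.1), 71), 'green': (np.float64(-77.1), 67), 'orange': (np.float64(-79.3), 36)} [('hubtop', np.float64(0.1093)), ('traytop', np.float64(0.0822))]
scene {'stripe': (np.float64(-78.5), 49), 'red': (np.float64(-81.4), 99), 'bluecap': (np.float64(-84.7), 88), 'green': (np.float64(-81.4), 80), 'orange': (np.float64(-76.9), 38)} [('hubtop', np.float64(0.112)), ('traytop', np.float64(0.0846))]
```

View pics/b_top.png

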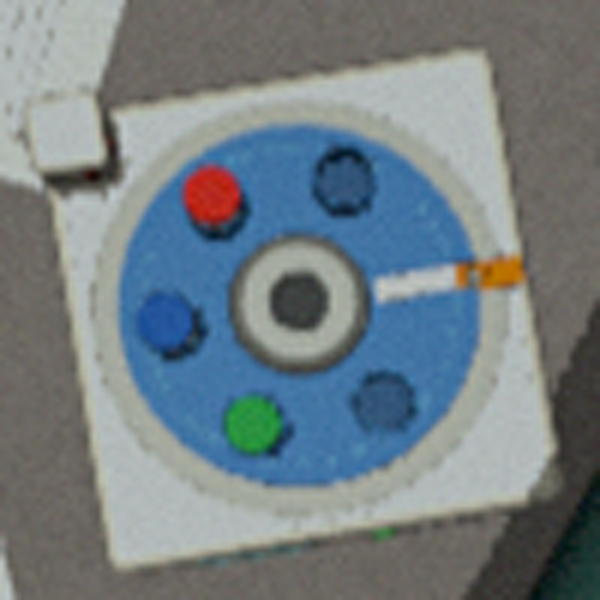

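The stripe now leads straight into the orange block, with the pin visible inside the notch (crop 480,270). Stripe angles are -79.6 and -78.5 against a pin angle of about -79.1, so it is aligned. Moving over the hub.

{"api": "servo_tool", "payload": {
  "series": "1 0 -1 0 0;1 -0.2 -3 0 0;1 -0.4 -6 0 0;1 -0.6 -9 0 0;1 -0.8 -12 0 0;1 -1 -15 0 0;1 -1.2 -18 0 0;1 -1.3 -21 0 0;1 -1.4 -24 0 0;1 -1.5 -26 0 0;1 -1.5 -27 0 0;1 -1.5 -27 0 0;1 -1.5 -27 0 0;1 -1.5 -27 0 0"
}}

```text
time: 12.48
tool_pos: [0.5655, 0.0089, 0.2056]
ee_rot: [3.141, -0.0, 0.365]
wrist_force: [-0.4, -0.2, -0.5]
width: 0.0005
```

{"api": "servo_tool", "payload": {
  "series": "1 -0.2 0.4 1 0;1 -0.2 0.4 2.5 0;1 -0.2 0.4 4 0;1 -0.2 0.4 5.5 0;1 -0.2 0.4 7 0;1 -0.2 0.4 8 0;1 -0.2 0.4 8.6 0;1 -0.2 0.4 8.9 0;1 -0.2 0.4 9 0;1 -0.2 0.4 9 0;1 -0.2 0.4 9 0"
}}

```text
time: 13.4
tool_pos: [0.5656, 0.0047, 0.1164]
ee_rot: [3.141, -0.002, 0.365]
wrist_force: [1.5, 1.3, 0.1]
width: 0.0003
```

{"api": "servo_tool", "payload": {
  "series": "1 0 0 0.1 0;1 0 0 0.2 0;1 0 0 0.3 0;1 0 0 0.4 0;1 0 0 0.5 0;1 0 0 0.6 0;1 0 0 0.7 0;1 0 0 0.8 0;1 0 0 0.8 0;1 0 0 0.8 0"
}}

```text
time: 14.23
tool_pos: [0.565, 0.0049, 0.1086]
ee_rot: [3.141, -0.001, 0.365]
wrist_force: [-1.2, 0.4, 5.1]
width: 0.0002
```

Contact at about 0.109 with 5 N. Continue down.

{"api": "servo_tool", "payload": {
  "series": "1 0 0 0.05 0;1 0 0 0.1 0;1 0 0 0.15 0;1 0 0 0.2 0;1 0 0 0.25 0;1 0 0 0.3 0;1 0 0 0.35 0;1 0 0 0.4 0;1 0 0 0.4 0;1 0 0 0.4 0"
}}

```text
time: 15.07
tool_pos: [0.565, 0.0049, 0.1045]
ee_rot: [3.141, -0.001, 0.365]
wrist_force: [-2.1, 0.2, 4.8]
width: 0.0004
```

{"api": "servo_tool", "payload": {
  "series": "1 0 0 0.05 0;1 0 0 0.1 0;1 0 0 0.15 0;1 0 0 0.2 0;1 0 0 0.25 0;1 0 0 0.3 0;1 0 0 0.3 0;1 0 0 0.3 0"
}}

```text
time: 15.73
tool_pos: [0.565, 0.0049, 0.1014]
ee_rot: [3.141, -0.001, 0.365]
wrist_force: [-2.2, 0.4, 4.7]
width: 0.0003
```

{"api": "servo_tool", "payload": {
  "series": "1 0 0 0.05 0;1 0 0 0.1 0;1 0 0 0.15 0;1 0 0 0.15 0;1 0 0 0.15 0"
}}

```text
time: 16.15
tool_pos: [0.565, 0.0049, 0.1011]
ee_rot: [3.141, -0.001, 0.365]
wrist_force: [-3.1, 1.0, 8.4]
width: 0.0005
```

{"api": "servo_tool", "payload": {
  "series": "1 0 0 0.1 0;1 0 0 0.2 0;1 0 0 0.3 0;1 0 0 0.3 0;1 0 0 0.3 0"
}}

```text
time: 16.57
tool_pos: [0.5652, 0.0049, 0.101]
ee_rot: [3.14, -0.002, 0.365]
wrist_force: [-7.9, 1.3, 18.3]
width: 0.0003
```

Hard stop at 0.101. Take the hand away.

{"api": "servo_tool", "payload": {
  "series": "1 0 0 -0.2 0;1 0 0 -0.5 0;1 0 0 -1.2 0;1 0 0 -3 0;1 0 0 -6 0;1 0 0 -9 0;1 0 0 -11 0;1 0 2 -11 0;1 0 5 -11 0;1 0 9 -11 0;1 0 13 -11 0;1 0 17 -11 0;1 0 21 -11 0;1 0 24 -11 0;1 0 25 -11 0;1 0 25 -11 0;1 0 25 -11 0"
}}

```text
time: 17.98
tool_pos: [0.654, -0.2282, 0.2051]
ee_rot: [-3.14, 0.001, 0.365]
wrist_force: [-0.3, -0.4, 0.2]
width: 0.0008
```

```bash
python3 now.py c; python3 - <<'E'
from h import *
snap('scene','fin.png'); o=robot.get_obs();print(o['time'],o['tool_pos'],o['wrist_force'])
E
```

```text
top {'stripe': (np.float64(-79.0), 54), 'red': (np.float64(-78.2), 60), 'bluecap': (np.float64(-78.4), 63), 'green': (np.float64(-77.3), 67), 'orange': (np.float64(-79.2), 38)} [('hubtop', np.float64(0.1004)), ('traytop', np.float64(0.073))]
scene {'stripe': (np.float64(-78.7), 50), 'red': (np.float64(-80.9), 91), 'bluecap': (np.float64(-81.5), 67), 'green': (np.float64(-81.2), 74), 'orange': (np.float64(-77.3), 40)} [('hubtop', np.float64(0.103)), ('traytop', np.float64(0.0757))]
18.1333 [ 0.6540979  -0.22670639  0.20658633] [-0.03561373  1.06564656 -0.52455967]
```

View pics/fin.png

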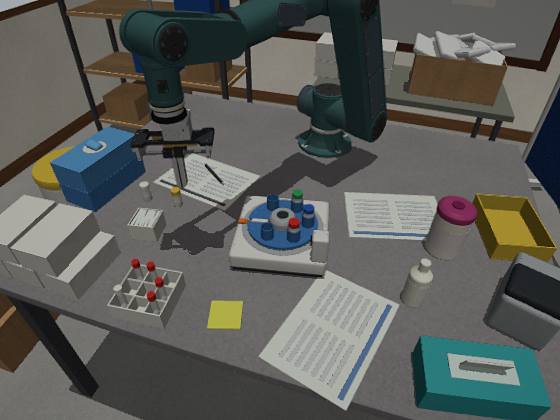

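View pics/c_top.png

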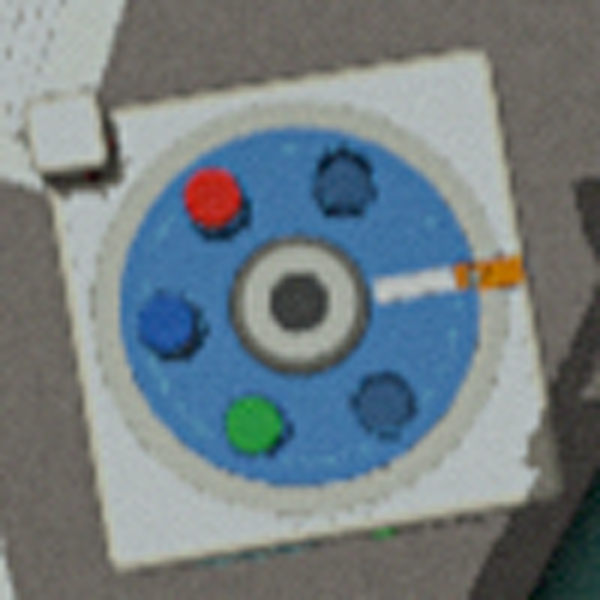

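The tray is down 9 mm in both cameras, the notch is on the pin (crop 480,272), all three pots are in place, and the spares at (145,190) and (176,196) are undisturbed.

```bash
python3 -c "
from bench import robot
print(robot.close_job())"
```

```text
the job is handed in; nothing more can be done
None
```

I turned the carousel about 172° counter-clockwise, pushing one empty well with the closed fingertips. I then pressed the hub down to its hard stop at 0.101 m, with about 18 N upward at the wrist at the end, and took the hand away.

**Alignment:** after the press the notch stripe reads -79.0° (top camera) and -78.7° (scene camera), against about -79.1° for the pin. The pot-based angles scatter by 1–2.5° because of viewing parallax.

**Height:** hub and tray are 9 mm lower in both cameras, with the hub top at 0.100 m (top) and 0.103 m (scene). That spread is within the stated calibration error.

**Surroundings:** the pots stayed in their wells and the other things on the table look undisturbed. I handed the job in just after 18 s with the arm clear; no check failed.

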